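# Prop the sprung latch and take out the empty bead canister

### The job

Push the wooden wedge into the latch of the dispenser stand so that it props the sprung keeper clear of the canister and stays there by itself. Then, keeping it upright, lift the canister out of the stand, stand it on the open counter to change your grip, and set it fully down in the empty bay of the plywood rack. Leave the latch propped open for the refill, and leave the other canisters, the jar and the card box where they are.

Things in the scene. Friction and masses are not known exactly. Their poses are not given: they have to be found in the camera images.
- stand: Fixed metal dispenser stand. Origin on the counter under the middle of its cradle, z up. Cradle floor z 6 mm. Two cheeks 8 mm thick cover the canister's broad faces at y = ±25..±33, x = -35..35, up to z 84. The x ends are open but for lips at x = ±34..±40, up to z 20. Guide posts at x = 4..9 and 31..36, y = 44..62, up to z 54.
- keeper: Steel keeper sliding along the stand's +y to open, 0..30 mm, sprung shut (4.5 N shut, 7 N at 18 mm). Origin: at the stand's origin when shut, else shifted by the opening. Own frame: tongue x 10..30, y 12..48, z 92..100 mm, over the canister's top by 11 mm when shut; upright x 10..30, y 40..48, z 38..100; rail x 12..28, y 40..106, z 38..48, above the wedge's path.
- wedge: Loose hardwood wedge lying on the counter, 170 mm long (x), 30 high, 90 g. Origin: centre of the underside. Rear end x = -85; parallel bar 32 mm wide (y = ±16) up to x = 15; then the +y side slopes in to the tip at x = 85, 8 mm wide (y = -16..-8). The -y side is straight all along: it goes against the fence. Friction holds it in once pushed home.
- canister: Loose empty canister, grey plastic with white lid, closed box 60 (x) by 46 (y) by 84 mm high, 0.11 to 0.23 kg. Origin: centre of the underside. Starts in the stand's cradle, x along the stand's x, 2 mm play to each cheek and 4 to each lip; there only its x faces, 60 mm apart, can be gripped.
- rack: Fixed plywood rack, three bays in a row along its y at -78, 0, 78 mm. Origin on the counter under its centre. Floor z 6 mm; walls between bays to z 84, 72 mm apart inside, x = -30..30; open to -x and +x but for lips at x = ±29..±35, to z 16. A canister stands in it with its 60 mm side along the rack's y, either way round, so is held there by its y faces, 46 mm apart.
- bay: Black rubber liner 52 x 62 x 3 mm fixed on the floor of the empty bay, axes as the rack's. Origin: centre of its underside, 6 mm above the counter; the canister goes on top of it, 3 mm higher.
- stock1: Full canister like the other one, standing in another bay of the rack. Origin: centre of its underside.
- stock2: As stock1, in the remaining bay.
- jar: Bead jar with a white cap, 64 mm diameter, 85 mm high, standing on the counter. Origin: centre of its underside.
- tagbox: Flat cardboard box 70 x 100 x 30 mm on the counter. Origin: centre of its underside.
- fence (a point): Foot of the stand's dark straight fence at its -x end: (0, 72, 0) mm in the stand, axes as the stand's. From here the fence runs 55 mm along +x, z 0..36; its working face looks to +y. The wedge goes in on the bare counter along this face towards +x, between the fence and the roller post, under the keeper's rail.
- roller (a point): Axis of the keeper's vertical roller post, radius 7 mm, z 4..38 mm, at (20, 93, 0) mm in the keeper. Shut, it stands 14 mm off the fence face. When the wedge's full 32 mm width has gone past it the keeper is about 18 mm open and its tongue clear of the canister.
Not all that is in view belongs to the job. What is meant by the wedge is not grey, and is the smaller of those in its own colour. What is shaped like the canister but orange is not meant.

How it is judged:
On the way, in this order (a step that is already met when the one before it is completed fails the run):
1. the wedge alone holds the keeper at least 13 mm open, the robot touching neither, the canister still in the stand (y of keeper in the frame of stand above 0.013 m and contact force between wedge and keeper above 0.5 N and contact force between each of the fingers, the arm and keeper below 0.1 N and contact force between each of the fingers, the arm and wedge below 0.1 N and distance between canister and stand below 0.02 m), for 0.2 s.
2. the canister stands upright on the counter itself, let go (height (world z) of canister below 0.003 m and angle between canister's own z axis and vertical below 0.08 rad and contact force between the fingers and canister below 0.05 N and linear speed of canister below 0.02 m/s), for 0.1 s.
At the end, for the whole second after the job is handed in: The canister stands still and upright (within 0.08 rad) on the liner of the empty bay, centred within 12 mm and down within 3 mm, and the wedge still holds the keeper at least 13 mm open (horizontal distance between canister and bay below 0.012 m and z of canister in the frame of bay between 0 and 0.006 m and angle between canister's own z axis and vertical below 0.08 rad and linear speed of canister below 0.02 m/s and y of keeper in the frame of stand above 0.013 m and contact force between wedge and keeper above 0.5 N); the robot touches nothing.
It fails at once if a stock canister, the jar or the card box is moved more than 15 mm (distance of any of stock1, stock2, jar, tagbox from where it was at the start of the episode above 0.015 m).
It fails at once if the canister is tipped more than 0.7 rad (angle between canister's own z axis and vertical above 0.7 rad).
It also fails if it takes over 72 s, if anything falls off the work surface, if the arm or the gripper's body presses on something with over 40 N, if the wrist force passes 120 N, or if a joint passes its speed limit or range.

### The arm

A 7-joint arm with a two-finger parallel gripper is mounted at the origin on the work surface. World frame = base frame: x ahead of the robot, y to its left, z up, the work surface at z = 0. Lengths are in m, angles in rad, forces in N, time in s.
With the tool pointing down it reaches from about 0.35 to 0.9 m from the base axis. Payload 7.2 kg.
Tool frame: the origin (TCP) lies midway between the tips of the shut fingers; the grasp point (between the pads) lies 19 mm behind it; z points along the fingers, y is the direction in which the jaws open and shut (so a half turn about z gives the same grasp; the last joint's range is limited). The gripper opens to 85 mm and grips with 20 to 120 N. Pads are 22 mm wide; open, the fingers measure 114 mm over their backs; the gripper's body (76 mm by 85 mm) begins 54 mm behind the grasp point. The pads swing forward as they close: fully open they stand 13 mm farther back than shut.
Start: joints at [-1.37, 0.411, -0.013, 1.596, 0.006, 1.134, -0.082], TCP at [0.166, 0.603, 0.231] pointing down, gripper open.
Joint ranges: [-2.95, 2.95], [-0.29, 1.99], [-1.47, 1.44], [0.14, 2.54], [-1.03, 4.17], [0.13, 1.85], [-2.86, 2.86]. Speed limits (rad/s): [2.39, 2.39, 3.01, 3.01, 3.14, 3.14, 3.14].

### API

Orientations are given as a 3x3 rotation matrix whose columns are the frame's x, y, z axes.
In Python, from station import monitor, eyes, workorder gives the robot as it stands.
- The arm moves only by the tool jog_arm, never from a script. Its argument "moves" is a list of rows, each an object with "slide": the shift along the world's x, y, z in mm, a list of three; "twist": the turn about the world's z in rad. In form: [{"slide": [dx, dy, dz], "twist": twist}, ...]. A call has 1 to 8 rows; each row shifts and turns the commanded pose from where the row before left it; what a row does not reach is not made up. A row lasts 1/10 s, in which the tool goes at most 50 mm and 8.59 degrees, less where a joint would pass 70% of its speed; a pose out of reach is approached as far as the arm can. A call with a gripper value outside its range is refused whole. "claw" is the opening, from 0 (shut) to 1 (fully open), set as the call begins (left out, the last holds). The fingers move at their own pace and stop on an object; "grip_force" is the grip in N (left out, the last holds). Time passes only in rows, so rows that do not move let the fingers close. It gives the time, the measured TCP pose, the force and the opening at its end, in the units of the state.
- monitor.read_state(): the state, without advancing time (a new reading comes with each control period).
- eyes.read_camera(name): name is "side" or "top" or "wrist"; returns a dict with "color" (384x512x3 uint8, blue, green, red), "z_map" (384x512 float32, m along the optical axis (not along the pixel's ray), 0 where there is no reading), "fx", "fy", "cx", "cy" (pixels), "R" (3x3) and "t" (3): a world point X has camera coordinates R X + t. Camera axes: x right, y down, z forward; pixel columns grow to the right and rows downward; lengths in m; the calibration is good to about 2 mm. A picture is of the moment at which its call begins.
- workorder.close_job(): hands the job in, once; it reports no verdict.
The state is a dict: "clock": time; "joint_positions": joint angles; "qvel": joint speeds; "tau": joint torques, N m; "position": TCP position; "orientation": TCP orientation; "force": force on the tool from outside, world axes, zero at the start; "moment": the same for the moment, N m; "grip_width": opening from 0.0 (shut) to 1.0 (fully open).
Only numpy, scipy, OpenCV 4.12 (cv2) and the standard library are available. Lean on these libraries where they do the work, as an engineer would, in place of code of your own. Each camera call takes 0.05 s, during which the arm holds its last target. There are 200 camera calls.

## Working session

There is one attempt and no reset: what is moved stays moved. The work goes in short steps, Python scripts to look and compute and a tool call to move; the robot and the scene stay as the last step left them, time stands still between calls to the robot, and variables do not carry over. Pictures are saved under pics/ and viewed, about 8 in all and at most 12, crops included, and the job is handed in when it is done.

Besides the shell and the picture viewer there is one more tool, called after ">>>" as name(argument=value, ...) on one line, values as JSON. jog_arm: Moves the arm, as the interface text tells. Its arguments: {"type":"object","properties":{"moves":{"type":"array"},"claw":{"type":"number"},"grip_force":{"type":"number"}},"required":["moves"]}

```bash
ls; mkdir -p pics
cat > h.py <<'E'
import numpy as np, cv2
from station import monitor, eyes, workorder
def cam(n):
    c=eyes.read_camera(n); np.savez('%s.npz'%n,**c); return c
def load(n): return dict(np.load('%s.npz'%n))
def pts(c):
    z=c['z_map']; v,u=np.indices(z.shape)
    P=np.stack([(u-c['cx'])/c['fx']*z,(v-c['cy'])/c['fy']*z,z],-1)
    return (P-c['t'])@c['R']   # R^T (P-t)
def ray(c,u,v,h):
    d=np.array([(u-c['cx'])/c['fx'],(v-c['cy'])/c['fy'],1])@c['R']; o=-c['R'].T@c['t']
    return o+d*(h-o[2])/d[2]
E
python3 - <<'E'
from h import *
for n in ('top','side'):
    c=cam(n); cv2.imwrite('pics/%s0.png'%n,cv2.resize(c['color'],(800,600)))
    print(n,c['fx'],c['cx'],c['cy'],-c['R'].T@c['t'],c['R'][2])
s=monitor.read_state();print(s['clock'],s['position'],s['orientation'],s['grip_width'],s['force'])
E
```

```text
pics
top 393.87442372411715 253.41486388388444 182.40094757403932 [ 0.50143385 -0.02869986  1.23067698] [ 0.03664202  0.00634722 -0.9993083 ]
side 487.8662407731963 256.63237558854723 195.45557250761627 [ 0.31772136 -1.01791483  0.89092888] [ 0.19460135  0.7531841  -0.62836616]
0.1 [0.16590923 0.6021151  0.23054497] [[-9.64093403e-01  2.65563221e-01 -2.91892539e-04]
 [ 2.65563367e-01  9.64092404e-01 -1.39104953e-03]
 [-8.80002128e-05 -1.41861764e-03 -9.99998990e-01]] 1.0032620404362467 [0.18825759 0.79340192 0.74277158]
```

View pics/top0.png

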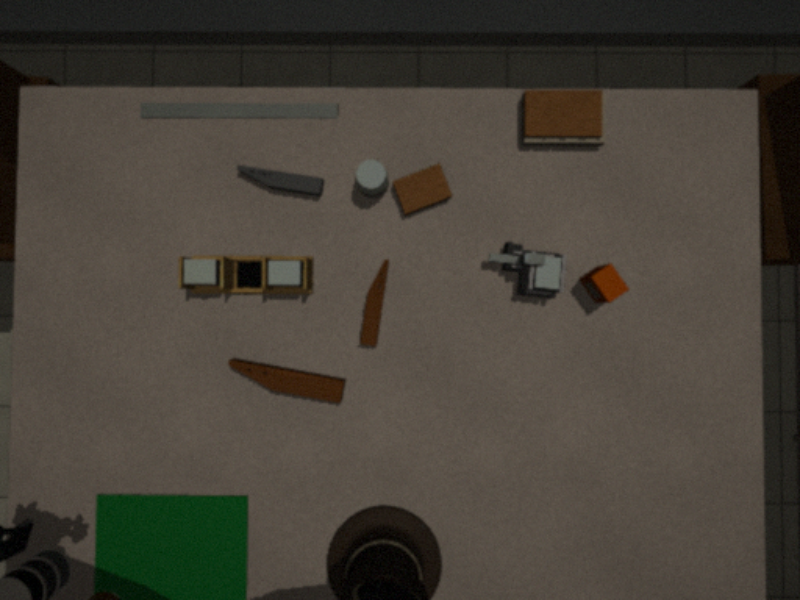

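View pics/side0.png

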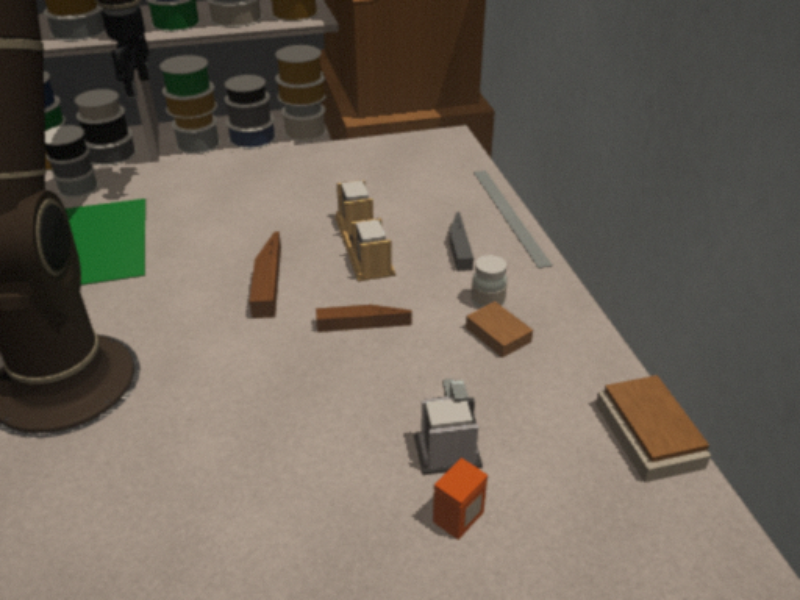

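The wedge candidates in the top view are:
- grey wedge at (280,180): excluded by its colour
- large brown wedge at (288,381): excluded by its size
- small brown wedge at (375,305): chosen, with its tip up and its straight side to the right

The canister candidates are:
- white lid in the stand at (542,272): chosen
- orange box at (605,283): a decoy
- rack canisters at (200,271) and (285,272): stock

The empty bay is at (248,273).

Run:
```python
from h import *
c=load('top'); P=pts(c); col=c['color'].astype(int); hsv=cv2.cvtColor(c['color'],cv2.COLOR_BGR2HSV)
S=800/512
def roi(a,b,d,e): 
    m=np.zeros(P.shape[:2],bool); m[int(b/S):int(e/S),int(a/S):int(d/S)]=1; return m
def rect(m,name):
    m=m.astype(np.uint8); n,l,s,_=cv2.connectedComponentsWithStats(m); k=1+np.argmax(s[1:,4]); m=l==k
    Q=P[m]; (cx,cy),(w,h),a=cv2.minAreaRect((Q[:,:2]*1000).astype(np.float32)); print(name,m.sum(),'c',round(cx,1),round(cy,1),'size',round(w,1),round(h,1),'ang',round(a,1),'z',np.round(np.percentile(Q[:,2],[5,50,95])*1000,1)); return m
z=P[...,2]
print('counter z',np.median(z[roi(420,400,600,500)]))
rect(roi(350,250,400,360)&(z>.022)&(z<.04),'wedge')
rect(roi(220,350,355,410)&(z>.022),'bigwedge')
rect(roi(390,160,460,220)&(z>.02),'tagbox'); rect(roi(345,150,392,205)&(z>.075),'jar')
rect(roi(170,245,320,300)&(z>.07),'rack')
rect(roi(170,245,225,300)&(z>.075)&(hsv[...,1]<60)&(hsv[...,2]>90),'stockL')
rect(roi(264,245,320,300)&(z>.075)&(hsv[...,1]<60)&(hsv[...,2]>90),'stockR')
rect(roi(225,245,268,300)&(z<.03)&(hsv[...,2]<50),'liner')
rect(roi(520,240,570,305)&(z>.07)&(z<.098),'lid+cheeks')
rect(roi(480,240,570,305)&(z>.03),'standall')
rect(roi(575,255,640,310)&(z>.07),'orange')
x0,y0,x1,y1=300,145,370,200
a=cv2.resize(c['color'][y0:y1,x0:x1],(700,550),interpolation=cv2.INTER_CUBIC)
cv2.imwrite('pics/stand1.png',np.clip(a*1.6,0,255).astype(np.uint8))
for v in range(150,196,2): print(v,' '.join('%4d'%(1000*q) for q in z[v,308:364:2]))
# wedge width profile
m=roi(350,250,400,360)&(z>.022)&(z<.04)
for v in range(160,226,4):
    u=np.where(m[v])[0]
    if len(u): print(v,u[0],u[-1],np.round(ray(c,u[0]-.5,v,.03)[:2]*1000,1),np.round(ray(c,u[-1]+.5,v,.03)[:2]*1000,1))
```

```text
counter z -0.0003036326000491555
wedge 491 c 513.5 22.0 size 32.0 169.2 ang 82.1 z [25.6 29.6 33.6]
bigwedge 961 c 383.5 117.2 size 138.6 348.6 ang 17.3 z [34.3 39.3 43.6]
tagbox 752 c 643.8 -75.6 size 277.8 112.4 ang 3.8 z [25.4 29.5 33.5]
jar 294 c 639.2 14.8 size 283.8 54.2 ang 6.7 z [80.6 84.8 88. ]
rack 428 c 548.6 178.3 size 420.4 59.2 ang 85.2 z [75.5 88.8 93.5]
stockL 293 c 548.4 171.6 size 408.8 47.1 ang 83.4 z [86.  89.7 93.9]
stockR 295 c 548.8 92.3 size 255.1 49.2 ang 79.5 z [86.1 89.5 93.2]
liner 267 c 567.7 273.1 size 50.4 51.7 ang 0.2 z [ 3.9  8.9 12.4]
lid+cheeks 465 c 568.3 -302.0 size 68.2 72.5 ang 1.2 z [77.5 88.3 93.3]
standall 817 c 571.0 -180.9 size 106.4 317.3 ang 6.0 z [36.2 85.7 99.7]
orange 355 c 512.4 -243.1 size 68.8 423.9 ang 12.2 z [77.6 83.3 87. ]
150   -3   -4    0    0    0    0    1   -1    0    3    0    1   -1   -2    1   -2    4   -1   -2    1    2    3   -1   -3   -1    1    2   -3
152   -4   -1    0   -3    1   -2   -3    0    0    4    2    3    1   -1    0    0    1    0    0    2    3    1    0    2    0    0    0   -4
154    0   -2    0   -1
[... 2868 characters left out ...]
-2   -1    1   -3    0   -5    0    1   -1    3    0    2   -4    0    3    4    1   -2    0   -3   -1   -1    0    0    3   -1   -1
168 245 248 [589.3   6.4] [589.4  -5.8]
172 243 247 [577.   12.5] [577.1  -2.8]
176 241 247 [564.8  18.5] [564.9  -2.9]
180 239 246 [552.5  24.5] [5.527e+02 1.000e-01]
184 237 245 [540.3  30.5] [540.4   3. ]
188 235 245 [528.   36.5] [528.2   3. ]
192 235 244 [515.8  36.4] [516.    5.9]
196 234 244 [503.6  39.4] [503.8   5.8]
200 233 243 [491.4  42.3] [491.6   8.8]
204 233 242 [479.3  42.2] [479.5  11.8]
208 232 242 [467.1  45.2] [467.3  11.7]
212 232 241 [454.9  45.1] [455.1  14.6]
216 231 241 [442.8  48. ] [443.   14.5]
220 233 240 [430.7  41.8] [430.8  17.5]
```

View pics/stand1.png

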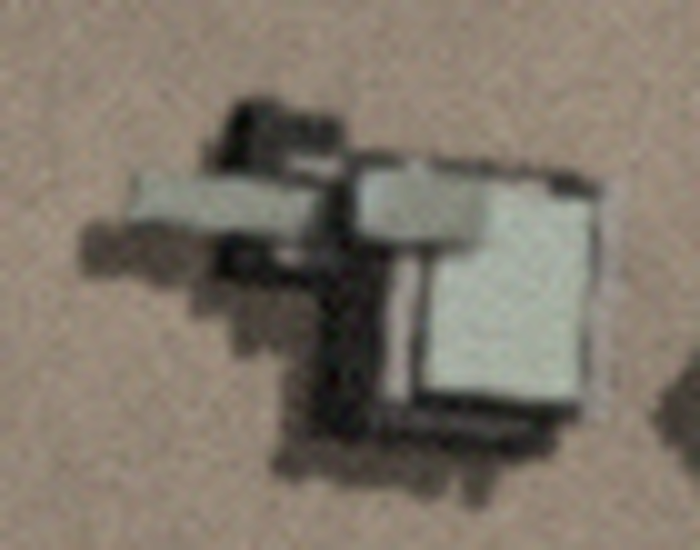

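The crop shows the stand with its tongue at (430,205) over the lid's upper left. The rail runs to (135,200), and the dark fence is at about x=240, y=100–270. The stand's x points up (world +x), turned slightly right. I'll refine by filtering out the depth dropouts.

```bash
cat > m.py <<'E'
from h import *
def rect(c,P,box,zr,vr=(0,255),sat=255,name=''):
    hsv=cv2.cvtColor(c['color'],cv2.COLOR_BGR2HSV); z=P[...,2]
    m=(c['z_map']>0)&(z>zr[0])&(z<zr[1])&(hsv[...,2]>=vr[0])&(hsv[...,2]<=vr[1])&(hsv[...,1]<=sat)
    k=np.zeros_like(m); u0,v0,u1,v1=box; k[v0:v1,u0:u1]=1
    n,l,s,_=cv2.connectedComponentsWithStats((m&k).astype(np.uint8)); m=l==1+np.argmax(s[1:,4])
    h=np.median(z[m]); cs,_=cv2.findContours(m.astype(np.uint8),0,cv2.CHAIN_APPROX_NONE)
    q=np.array([ray(c,u,v,h)[:2]*1000 for u,v in max(cs,key=len)[:,0]],np.float32)
    r=cv2.minAreaRect(q); print(name,m.sum(),'c',np.round(r[0],1),'size',np.round(r[1],1),'ang',round(r[2],1),'z',round(h*1000,1)); return m
E
python3 - <<'E'
from m import *
c=load('top'); P=pts(c); S=.64
def R(n,b,zr,**k): return rect(c,P,[int(i*S) for i in b],zr,name=n,**k)
R('wedge',(350,250,400,360),(.022,.04))
R('stockL',(170,245,225,300),(.08,.1),vr=(100,255),sat=60)
R('stockR',(264,245,320,300),(.08,.1),vr=(100,255),sat=60)
R('rack',(170,245,320,300),(.07,.1))
R('liner',(230,250,264,295),(0,.02),vr=(0,45))
R('lid',(520,262,570,305),(.082,.098),vr=(100,255),sat=60)
R('rail',(480,240,523,275),(.038,.054),vr=(80,255))
R('tongue',(515,240,560,270),(.093,.11))
R('tag',(390,160,460,220),(.02,.04));R('jar',(345,150,392,205),(.075,.1));R('orange',(575,255,640,310),(.07,.1))
E
```

```text
wedge 491 c [513.6  21.9] size [ 32.  169.5] ang 82.0 z 29.6
stockL 253 c [568.5 346.2] size [40.8 52.8] ang 0.3 z 89.7
stockR 251 c [566.5 187.7] size [40.7 55.4] ang 0.3 z 89.4
rack 423 c [566. 348.] size [58.3 72.9] ang 1.0 z 88.7
liner 258 c [567.6 271.4] size [49.8 47. ] ang 0.3 z 9.0
lid 206 c [ 566.5 -301. ] size [40.5 46.6] ang 89.8 z 90.0
rail 63 c [ 599.4 -225.9] size [50.4 13.7] ang 84.0 z 47.4
tongue 93 c [ 593.7 -275.7] size [39.7 20.1] ang 84.0 z 99.1
tag 749 c [735.4 -70.6] size [ 71.3 100.3] ang 21.5 z 29.5
jar 292 c [751.2  28. ] size [56.1 52.8] ang 0.4 z 84.8
orange 353 c [ 549.9 -417.2] size [61.  49.4] ang 33.9 z 83.2
```

>>> jog_arm(moves=[{"slide": [20,-45,0],"twist": 0},{"slide": [20,-45,0],"twist": 0},{"slide": [20,-45,0],"twist": 0},{"slide": [20,-45,0],"twist": 0},{"slide": [20,-45,0],"twist": 0},{"slide": [20,-45,0],"twist": 0},{"slide": [20,-45,0],"twist": 0},{"slide": [20,-45,0],"twist": 0}])

```text
clock: 0.9
position: [0.3263, 0.2405, 0.2312]
orientation: [[-0.964, 0.266, -0.0], [0.266, 0.964, 0.0], [0.0, 0.0, -1.0]]
force: [1.9, -0.3, 0.7]
grip_width: 0.996
```

>>> jog_arm(moves=[{"slide": [25,-43,5],"twist": 0.065},{"slide": [25,-43,5],"twist": 0.065},{"slide": [25,-43,5],"twist": 0},{"slide": [25,-43,5],"twist": 0},{"slide": [25,-43,5],"twist": 0},{"slide": [25,-43,5],"twist": 0},{"slide": [25,-43,5],"twist": 0},{"slide": [25,-43,5],"twist": 0}])

```text
clock: 1.7
position: [0.5266, -0.1031, 0.2714]
orientation: [[-0.99, 0.138, 0.0], [0.138, 0.99, 0.0], [-0.0, 0.0, -1.0]]
force: [1.8, 0.6, 0.5]
grip_width: 0.997
```

>>> jog_arm(moves=[{"slide": [15,-40,0],"twist": 0},{"slide": [15,-40,0],"twist": 0},{"slide": [0,-35,0],"twist": 0},{"slide": [0,0,0],"twist": 0},{"slide": [0,0,0],"twist": 0}])

```text
clock: 2.2
position: [0.5554, -0.2173, 0.2707]
orientation: [[-0.99, 0.141, -0.001], [0.141, 0.99, 0.0], [0.001, -0.0, -1.0]]
force: [0.2, 0.2, 0.3]
grip_width: 1.003
```

Run:
```python
from h import *
c=cam('wrist'); cv2.imwrite('pics/w1.png',cv2.resize(np.clip(c['color']*1.5,0,255).astype(np.uint8),(800,600)))
s=monitor.read_state();print(s['position'],s['joint_positions'],-c['R'].T@c['t'],c['R'],c['fx'])
```

```text
[ 0.55578675 -0.21586382  0.2707756 ] [-0.18012926  0.37041552  0.63512186  1.64851645 -0.23280244  1.20059408
  1.93952018] [ 0.48139462 -0.20607273  0.41404624] [[ 1.41137808e-01  9.89989488e-01 -9.65889168e-04]
 [ 9.47474390e-01 -1.34793666e-01  2.90039562e-01]
 [ 2.87005921e-01 -4.18507033e-02 -9.57014169e-01]] 329.43811792443216
```

View pics/w1.png

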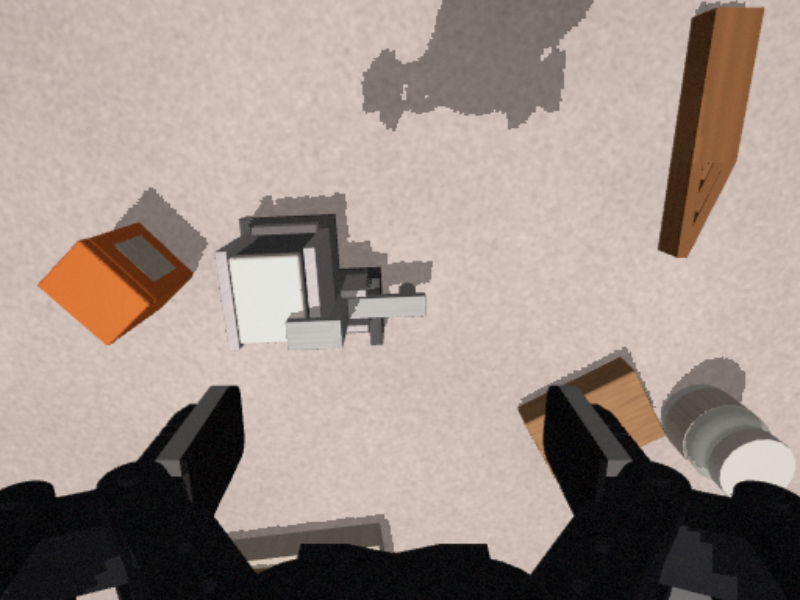

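The wrist view shows the stand at (290,290), the lid's free corner, the rail at (390,305), the dark fence at about (375,270)–(375,345), and the chosen wedge at the upper right. I'll fit the stand from this picture.

Run:
```python
from m import *
c=load('wrist'); P=pts(c); S=.64
def R(n,b,zr,**k): return rect(c,P,[int(i*S) for i in b],zr,name=n,**k)
R('lid',(225,245,306,350),(.084,.096),vr=(120,255),sat=60)
R('rail',(335,285,435,322),(.043,.054),vr=(80,255))
R('tongue',(280,310,345,352),(.095,.105))
R('fence',(365,260,390,350),(.030,.04),vr=(0,90))
R('wedge',(650,0,770,260),(.026,.036))
R('cheek+y',(300,240,330,350),(.080,.088))
R('cheek-y',(212,240,242,355),(.078,.088))
a=c['color'][135:230,130:285]; cv2.imwrite('pics/w1c.png',cv2.resize(np.clip(a*1.5,0,255).astype(np.uint8),(775,475),interpolation=cv2.INTER_CUBIC))
```

```text
lid 2147 c [ 569.5 -302.2] size [44.8 58.8] ang 84.3 z 90.7
rail 572 c [ 598.5 -227.5] size [56.7 15.5] ang 84.4 z 48.6
tongue 710 c [ 592.9 -274.1] size [36.6 21.6] ang 84.4 z 100.6
fence 148 c [ 620.5 -240.5] size [ 9.8 22.2] ang 81.5 z 36.6
wedge 4336 c [513.8  20.8] size [ 35.3 168.9] ang 82.1 z 30.3
cheek+y 377 c [ 562.4 -272.2] size [ 8.6 48.5] ang 84.6 z 84.6
cheek-y 522 c [ 567.3 -331. ] size [ 9.4 70.2] ang 83.4 z 84.6
```

View pics/w1c.png

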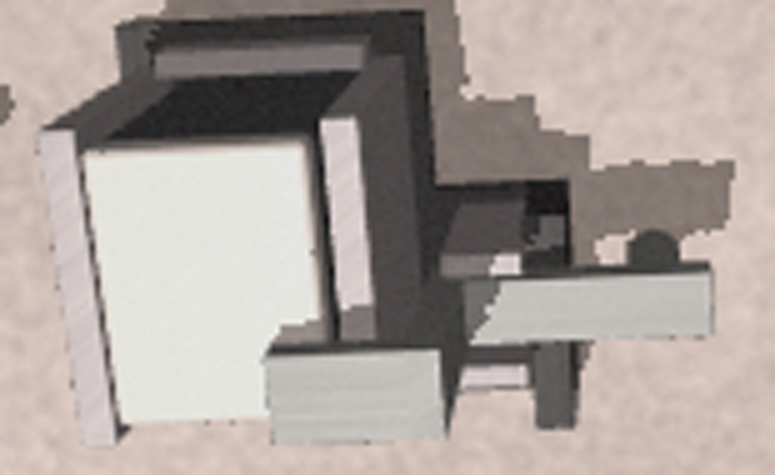

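The independent fits agree: stand origin (570,-302) with yaw -5.6°, wedge origin (513.7,21.3) with yaw -7.9°. I'll grip the wedge near its rear, at local x=-65, world (449,30).

>>> jog_arm(moves=[{"slide": [-17.75,41,-20],"twist": 0},{"slide": [-17.75,41,-20],"twist": 0},{"slide": [-17.75,41,-20],"twist": 0},{"slide": [-17.75,41,-20],"twist": 0},{"slide": [-17.75,41,-20],"twist": 0},{"slide": [-17.75,41,-20],"twist": 0},{"slide": [0,0,-45],"twist": 0},{"slide": [0,0,-40],"twist": 0}])

```text
clock: 3.05
position: [0.449, 0.0336, 0.0657]
orientation: [[-0.991, 0.131, 0.002], [0.131, 0.991, 0.002], [-0.002, 0.002, -1.0]]
force: [0.9, 0.5, -0.4]
grip_width: 1.001
```

>>> jog_arm(moves=[{"slide": [0,0,-15],"twist": 0},{"slide": [0,0,-15],"twist": 0},{"slide": [0,0,-15],"twist": 0},{"slide": [0,0,-14],"twist": 0},{"slide": [0,0,0],"twist": 0},{"slide": [0,0,0],"twist": 0}])

```text
clock: 3.65
position: [0.4492, 0.0305, 0.0076]
orientation: [[-0.991, 0.137, -0.0], [0.137, 0.991, 0.0], [0.0, 0.0, -1.0]]
force: [0.4, -0.1, 0.1]
grip_width: 1.001
```

>>> jog_arm(moves=[{"slide": [0,0,0],"twist": 0},{"slide": [0,0,0],"twist": 0},{"slide": [0,0,0],"twist": 0},{"slide": [0,0,0],"twist": 0},{"slide": [0,0,0],"twist": 0},{"slide": [0,0,0],"twist": 0},{"slide": [0,0,0],"twist": 0},{"slide": [0,0,0],"twist": 0}], claw=0, grip_force=60)

```text
clock: 4.45
position: [0.4498, 0.0298, 0.0079]
orientation: [[-0.99, 0.138, 0.001], [0.138, 0.99, 0.001], [-0.001, 0.001, -1.0]]
force: [-1.3, 1.1, 9.1]
grip_width: 0.362
```

>>> jog_arm(moves=[{"slide": [0,0,8],"twist": 0},{"slide": [0,0,12],"twist": 0},{"slide": [0,0,12],"twist": 0},{"slide": [0,0,0],"twist": 0}])

```text
clock: 4.85
position: [0.4506, 0.0297, 0.0411]
orientation: [[-0.99, 0.138, 0.003], [0.138, 0.99, 0.001], [-0.003, 0.001, -1.0]]
force: [-0.6, 0.6, -0.9]
grip_width: 0.358
```

Run:
```python
from m import *
s=monitor.read_state();print(s['clock'],s['position'],s['orientation'][:,1],s['joint_positions'],s['grip_width'])
c=cam('top'); P=pts(c); S=.64
rect(c,P,[210,155,258,235],(.045,.075),name='wedge top')
z=P[...,2]
w=cam('wrist'); cv2.imwrite('pics/w2.png',cv2.resize(np.clip(w['color']*1.5,0,255).astype(np.uint8),(640,480)))
```

```text
4.85 [0.45064906 0.02973781 0.04113855] [0.13838477 0.99037774 0.00125665] [-0.5236002   0.42780041  0.43228852  2.20457277 -0.33081956  0.56632273
  1.58738743] 0.3578693344587657
wedge top 320 c [541.5  17.3] size [ 31.9 113.8] ang 82.3 z 62.7
```

View pics/w2.png

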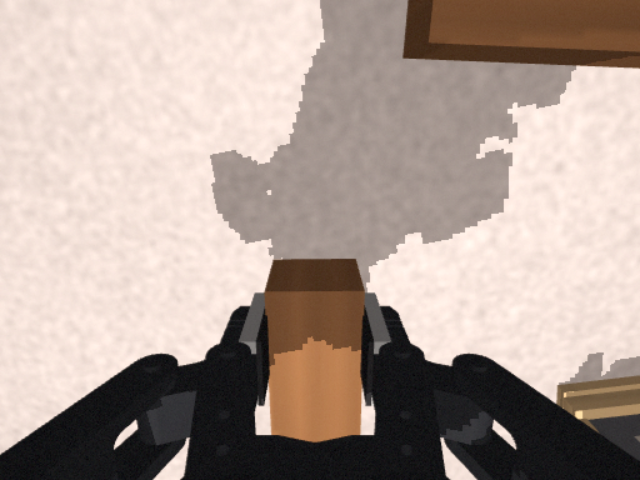

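Wedge held level, gripped square at its rear. Next: carry it to the fence mouth, aligned.

>>> jog_arm(moves=[{"slide": [-6,-38,0],"twist": 0.041},{"slide": [-6,-38,0],"twist": 0},{"slide": [-6,-38,0],"twist": 0},{"slide": [-6,-38,0],"twist": 0},{"slide": [-6,-38,0],"twist": 0},{"slide": [-6,-37,0],"twist": 0},{"slide": [0,0,-15],"twist": 0},{"slide": [0,0,-10],"twist": 0}])

```text
clock: 5.75
position: [0.4128, -0.1984, 0.0135]
orientation: [[-0.995, 0.1, -0.001], [0.1, 0.995, 0.0], [0.001, 0.0, -1.0]]
force: [0.4, 1.2, -1.2]
grip_width: 0.363
```

>>> jog_arm(moves=[{"slide": [0,0,-5],"twist": 0},{"slide": [0,0,0],"twist": 0},{"slide": [0,0,0],"twist": 0}])

```text
clock: 6.05
position: [0.4135, -0.1964, 0.009]
orientation: [[-0.995, 0.096, -0.001], [0.096, 0.995, 0.001], [0.001, 0.0, -1.0]]
force: [0.5, 0.1, -1.5]
grip_width: 0.356
```

Run:
```python
from m import *
s=monitor.read_state();print(s['clock'],s['position'],s['orientation'][:,1],s['force'],s['joint_positions'])
c=cam('top'); P=pts(c)
rect(c,P,[285,150,325,240],(.022,.045),name='wedge top')
cv2.imwrite('pics/t2.png',cv2.resize(np.clip(c['color'][140:240,280:380]*1.5,0,255).astype(np.uint8),(600,600),interpolation=cv2.INTER_CUBIC))
```

```text
6.05 [ 0.41353848 -0.19644809  0.00901393] [9.59445445e-02 9.95386579e-01 4.50979330e-04] [ 0.46461022  0.14514512 -1.53022292] [ 0.04104892  0.49772953  0.37025054  2.19903505 -0.36693664  0.50312476
  2.16938136]
wedge top 343 c [ 497.5 -204. ] size [ 32.5 128.8] ang 83.7 z 30.1
```

View pics/t2.png

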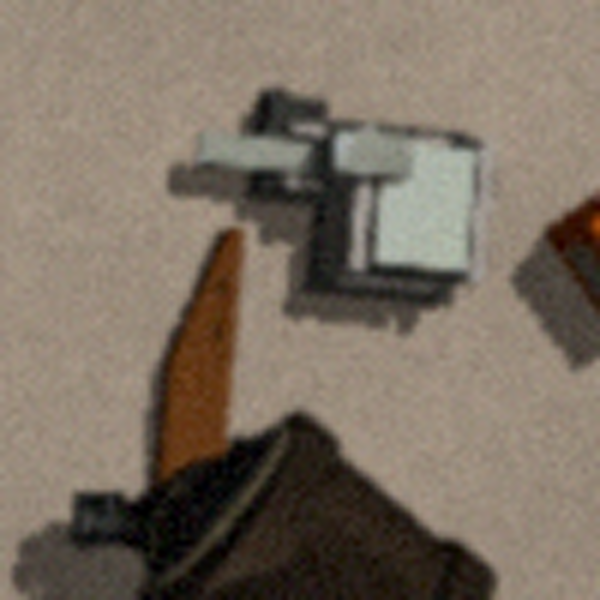

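Wedge pose in the stand frame: y≈90 (1.8–2.5 mm gap to the fence), yaw within 1°. I'll insert it.

>>> jog_arm(moves=[{"slide": [12.5,-2.2,0],"twist": 0},{"slide": [12.5,-1.2,0],"twist": 0},{"slide": [12.5,-1.2,0],"twist": 0},{"slide": [10,-1.0,0],"twist": 0},{"slide": [0,0,0],"twist": 0}])

```text
clock: 6.6
position: [0.4628, -0.2037, 0.0093]
orientation: [[-0.995, 0.097, 0.001], [0.097, 0.995, -0.001], [-0.001, -0.001, -1.0]]
force: [0.0, -0.0, -0.0]
grip_width: 0.362
```

>>> jog_arm(moves=[{"slide": [10,-1.0,0],"twist": 0},{"slide": [10,-1.0,0],"twist": 0},{"slide": [10,-1.0,0],"twist": 0},{"slide": [10,-1,0],"twist": 0}])

```text
clock: 7.0
position: [0.4958, -0.2074, 0.0081]
orientation: [[-0.995, 0.101, -0.009], [0.101, 0.995, 0.002], [0.009, 0.001, -1.0]]
force: [-15.3, -2.1, 4.7]
grip_width: 0.364
```

>>> jog_arm(moves=[{"slide": [10,-1.0,0],"twist": 0},{"slide": [10,-1.0,0],"twist": 0},{"slide": [8,-0.8,0],"twist": 0},{"slide": [0,0,0],"twist": 0},{"slide": [0,0,0],"twist": 0}])

```text
clock: 7.5
position: [0.5246, -0.2101, 0.0081]
orientation: [[-0.995, 0.099, -0.008], [0.099, 0.995, 0.002], [0.008, 0.001, -1.0]]
force: [-9.1, -1.3, -0.4]
grip_width: 0.361
```

Run:
```python
from m import *
s=monitor.read_state();print(s['clock'],s['position'],s['orientation'],s['force'])
c=cam('top'); P=pts(c)
rect(c,P,[285,145,350,240],(.022,.036),name='wedge top')
rect(c,P,[325,150,360,178],(.094,.11),name='tongue')
rect(c,P,[300,150,335,176],(.04,.054),vr=(80,255),name='rail')
```

```text
7.5 [ 0.52461602 -0.21013149  0.00813714] [[-9.95020875e-01  9.93812200e-02 -7.53872774e-03]
 [ 9.93723734e-02  9.95049124e-01  1.54005299e-03]
 [ 7.65445678e-03  7.83243603e-04 -9.99970397e-01]] [-9.13209571 -1.3490777  -0.37358544]
wedge top 141 c [ 635.1 -225.5] size [52.1 39.7] ang 0.3 z 29.5
tongue 1 c [ 600.1 -272.8] size [0. 0.] ang 0.0 z 100.5
rail 71 c [ 600.9 -205.6] size [48.1 14.7] ang 84.6 z 47.9
```

Rail shifted about +20 mm, so the full width has passed the roller. I'll push another 10 mm.

>>> jog_arm(moves=[{"slide": [6,-0.6,0],"twist": 0},{"slide": [6,-0.6,0],"twist": 0},{"slide": [0,0,0],"twist": 0},{"slide": [0,0,0],"twist": 0}])

```text
clock: 7.95
position: [0.5337, -0.211, 0.0079]
orientation: [[-0.995, 0.102, -0.012], [0.102, 0.995, 0.004], [0.012, 0.003, -1.0]]
force: [-19.3, 2.6, 8.6]
grip_width: 0.366
```

>>> jog_arm(moves=[{"slide": [0,0,0],"twist": 0},{"slide": [0,0,0],"twist": 0},{"slide": [0,0,0],"twist": 0}], claw=0.62)

```text
clock: 8.25
position: [0.5334, -0.2105, 0.0072]
orientation: [[-0.995, 0.103, -0.013], [0.103, 0.995, 0.004], [0.013, 0.003, -1.0]]
force: [-19.3, 1.5, 2.9]
grip_width: 0.624
```

Force persists with the fingers open, so something on the gripper is touching. Look from the side.

Run:
```python
from m import *
s=monitor.read_state();print(s['force'],s['moment'],s['joint_positions'])
c=cam('side'); cv2.imwrite('pics/s2.png',cv2.resize(np.clip(c['color'][210:330,230:390]*1.5,0,255).astype(np.uint8),(800,600),interpolation=cv2.INTER_CUBIC))
```

```text
[-19.26873565   1.5279114    2.87699937] [ 0.10601771  2.80702315 -1.05306636] [ 0.00918402  0.64238788  0.38496114  1.9114242  -0.3698966   0.67155525
  2.08868689]
```

View pics/s2.png

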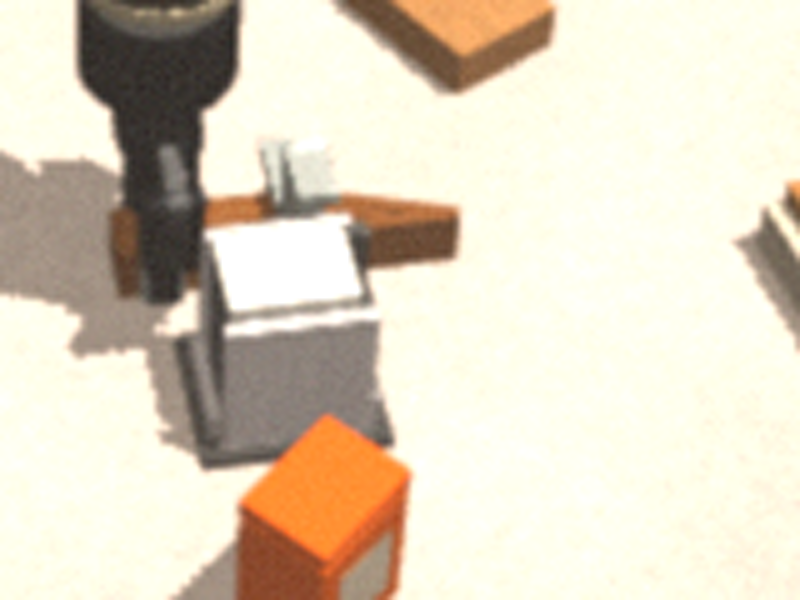

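Picture: the wedge is through, with its tip out beyond the stand at (455,230), and the keeper is held back at (300,175). The moment arm (y≈-55 mm, at finger height) points to the outer knuckle touching the cheek's end. I'll back off along -x, then lift.

>>> jog_arm(moves=[{"slide": [-12,1.2,0],"twist": 0},{"slide": [-10,1.0,0],"twist": 0},{"slide": [0,0,0],"twist": 0},{"slide": [0,0,0],"twist": 0}])

```text
clock: 8.7
position: [0.5198, -0.2087, 0.0098]
orientation: [[-0.995, 0.097, 0.001], [0.097, 0.995, -0.0], [-0.001, 0.0, -1.0]]
force: [0.1, 1.0, -0.1]
grip_width: 0.622
```

>>> jog_arm(moves=[{"slide": [0,0,30],"twist": 0},{"slide": [0,0,45],"twist": 0},{"slide": [-10,0,45],"twist": 0},{"slide": [-15,0,45],"twist": 0},{"slide": [-15,0,40],"twist": 0},{"slide": [-10,0,20],"twist": 0},{"slide": [0,0,0],"twist": 0},{"slide": [0,0,0],"twist": 0}], claw=1)

```text
clock: 9.5
position: [0.4698, -0.2085, 0.2348]
orientation: [[-0.995, 0.097, 0.002], [0.097, 0.995, 0.0], [-0.002, 0.0, -1.0]]
force: [0.1, -1.0, -0.6]
grip_width: 1.004
```

Run:
```python
from m import *
s=monitor.read_state();print(s['clock'],s['position'],s['force'],s['joint_positions'])
c=cam('wrist'); P=pts(c); S=1
cv2.imwrite('pics/w3.png',cv2.resize(np.clip(c['color']*1.5,0,255).astype(np.uint8),(800,600)))
```

```text
9.5 [ 0.46978597 -0.2085038   0.234792  ] [ 0.14918298 -1.00193253 -0.55952254] [-0.13385422  0.22893977  0.54727024  1.88767388 -0.13698695  1.05957378
  1.94266063]
```

View pics/w3.png

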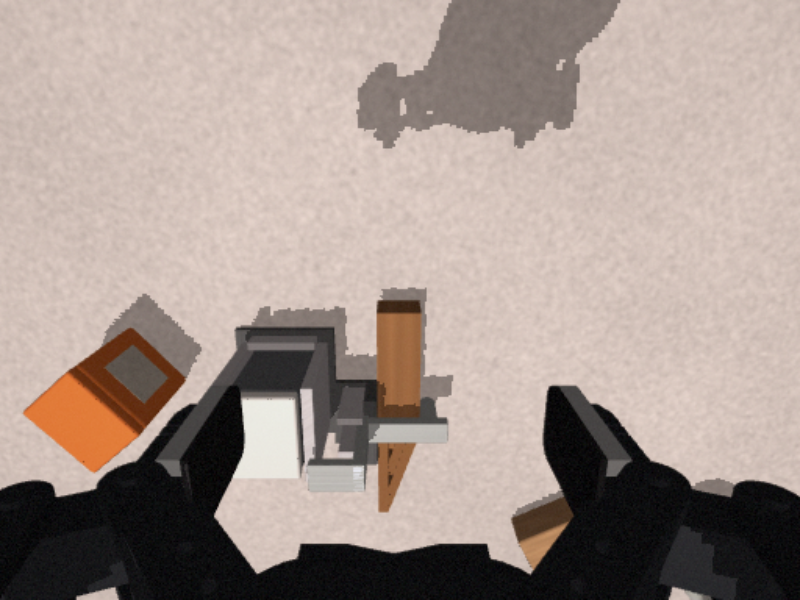

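The wedge lies along the fence with the roller (430,405) on its parallel bar, and the tongue (335,475) clears the lid. Measure.

Run:
```python
from m import *
c=load('wrist'); P=pts(c); S=.64
def R(n,b,zr,**k):
    return rect(c,P,[int(i*S) for i in b],zr,name=n,**k)
R('lid',(225,385,305,482),(.084,.096),vr=(120,255),sat=60)
R('tongue',(300,455,370,495),(.094,.106))
R('rail',(365,412,450,445),(.042,.054),vr=(80,255))
R('wedge rear',(370,295,425,410),(.026,.036))
t=cam('top'); P2=pts(t); rect(t,P2,[325,160,365,196],(.082,.096),vr=(100,255),sat=60,name='lid top')
rect(t,P2,[325,150,350,176],(.094,.11),name='tongue top')
```

```text
lid 1849 c [ 569.6 -301.4] size [43.5 58.1] ang 84.4 z 90.7
tongue 773 c [ 593.1 -256.5] size [36.2 24.2] ang 84.4 z 100.6
rail 560 c [ 598.9 -209.9] size [57.2 15.5] ang 84.4 z 48.6
wedge rear 1789 c [ 550.3 -215.3] size [37.7 77.3] ang 84.3 z 30.7
lid top 304 c [ 570.8 -308.4] size [55.  55.5] ang 89.9 z 89.6
tongue top 87 c [ 595.8 -255.7] size [34.5 20.2] ang 89.9 z 99.6
```

Keeper opening ≈17.6 mm, canister at (569.6,-301.6). Turn the jaws to the stand's x and go over it.

>>> jog_arm(moves=[{"slide": [12.5,-11.7,0],"twist": -0.149},{"slide": [12.5,-11.7,0],"twist": -0.149},{"slide": [12.5,-11.7,0],"twist": -0.149},{"slide": [12.5,-11.7,0],"twist": -0.149},{"slide": [12.5,-11.7,0],"twist": -0.149},{"slide": [12.5,-11.7,0],"twist": -0.149},{"slide": [12.5,-11.7,0],"twist": -0.149},{"slide": [12.3,-11.2,0],"twist": -0.149}])

```text
clock: 10.4
position: [0.5694, -0.302, 0.2323]
orientation: [[-0.272, 0.962, -0.003], [0.962, 0.272, 0.0], [0.001, -0.003, -1.0]]
force: [1.0, -0.4, -0.4]
grip_width: 0.998
```

>>> jog_arm(moves=[{"slide": [0,0,-20],"twist": -0.126},{"slide": [0,0,-20],"twist": -0.126},{"slide": [0,0,-20],"twist": -0.126},{"slide": [0,0,0],"twist": 0},{"slide": [0,0,0],"twist": 0}])

```text
clock: 10.9
position: [0.5686, -0.3018, 0.1732]
orientation: [[0.093, 0.996, -0.003], [0.996, -0.093, -0.0], [-0.001, -0.003, -1.0]]
force: [-0.6, 0.1, 0.1]
grip_width: 1.001
```

Run:
```python
from m import *
s=monitor.read_state();print(s['clock'],s['position'],s['orientation'],s['force'],s['joint_positions'])
```

```text
10.9 [ 0.56862286 -0.30178678  0.17322297] [[ 9.30121338e-02  9.95661497e-01 -2.63189359e-03]
 [ 9.95664850e-01 -9.30131254e-02 -2.56631006e-04]
 [-5.00318260e-04 -2.59661414e-03 -9.99996504e-01]] [-0.59594233  0.14572539  0.14972297] [-0.13886778  0.61730557  0.83918464  1.64972321 -0.50083668  1.10582453
  0.74699071]
```

>>> jog_arm(moves=[{"slide": [1,0,-25],"twist": -0.005},{"slide": [0,0,-25],"twist": 0},{"slide": [0,0,-25],"twist": 0},{"slide": [0,0,-25],"twist": 0},{"slide": [0,0,-25],"twist": 0},{"slide": [0,0,0],"twist": 0},{"slide": [0,0,0],"twist": 0}])

```text
clock: 11.6
position: [0.5702, -0.3025, 0.0503]
orientation: [[0.1, 0.995, 0.001], [0.995, -0.1, -0.0], [-0.0, 0.001, -1.0]]
force: [-0.7, -0.1, 0.1]
grip_width: 0.998
```

>>> jog_arm(moves=[{"slide": [0,0,0],"twist": 0},{"slide": [0,0,0],"twist": 0},{"slide": [0,0,0],"twist": 0},{"slide": [0,0,0],"twist": 0},{"slide": [0,0,0],"twist": 0},{"slide": [0,0,0],"twist": 0}], claw=0, grip_force=35)

```text
clock: 12.2
position: [0.5708, -0.3026, 0.0512]
orientation: [[0.101, 0.995, 0.003], [0.995, -0.101, -0.001], [-0.001, 0.003, -1.0]]
force: [-0.8, 0.2, 7.3]
grip_width: 0.694
```

Gripped at about 59 mm. Lift straight up.

>>> jog_arm(moves=[{"slide": [0,0,5],"twist": 0},{"slide": [0,0,10],"twist": 0},{"slide": [0,0,15],"twist": 0},{"slide": [0,0,15],"twist": 0},{"slide": [0,0,15],"twist": 0},{"slide": [0,0,20],"twist": 0},{"slide": [0,0,20],"twist": 0},{"slide": [0,0,20],"twist": 0}])

```text
clock: 13.0
position: [0.5698, -0.3021, 0.1713]
orientation: [[0.102, 0.995, 0.001], [0.995, -0.102, -0.0], [-0.0, 0.001, -1.0]]
force: [0.5, 0.0, -1.7]
grip_width: 0.699
```

>>> jog_arm(moves=[{"slide": [0,0,15],"twist": 0},{"slide": [0,0,15],"twist": 0},{"slide": [0,0,0],"twist": 0}])

```text
clock: 13.3
position: [0.5706, -0.3026, 0.2017]
orientation: [[0.102, 0.995, 0.003], [0.995, -0.102, -0.001], [-0.001, 0.003, -1.0]]
force: [0.1, -0.7, -1.4]
grip_width: 0.701
```

Run:
```python
from m import *
s=monitor.read_state();print(s['clock'],s['position'],s['orientation'][:,1],s['force'],s['joint_positions'],s['grip_width'])
c=cam('top'); P=pts(c); rect(c,P,[300,150,335,176],(.04,.054),vr=(80,255),name='rail')
c=cam('side'); cv2.imwrite('pics/s3.png',cv2.resize(np.clip(c['color'][130:330,190:390]*1.5,0,255).astype(np.uint8),(600,600),interpolation=cv2.INTER_CUBIC))
```

```text
13.3 [ 0.57058768 -0.30264119  0.20173105] [ 0.99479895 -0.10180502  0.00328357] [ 0.05942915 -0.69331636 -1.41489325] [-0.15077634  0.59127438  0.86046477  1.62002673 -0.48184395  1.15196091
  0.72298723] 0.7012742998223082
rail 90 c [ 600.6 -208.7] size [54.4 14.7] ang 84.6 z 47.6
```

View pics/s3.png

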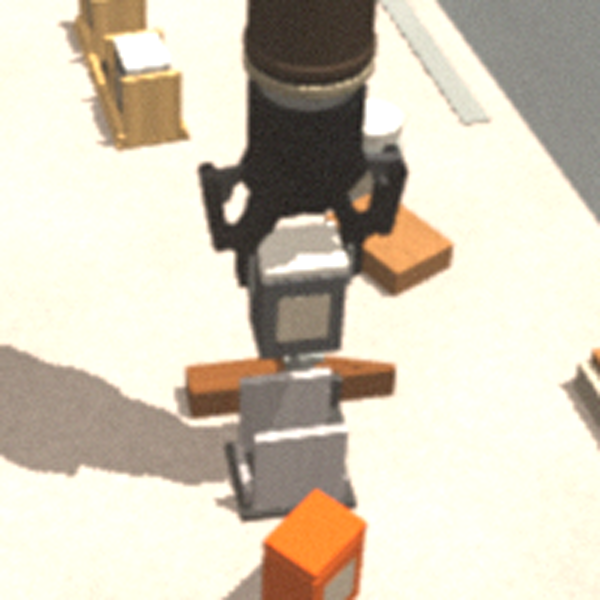

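Canister hangs upright clear of the stand, the wedge and keeper unmoved. Carry it to open counter at (500,30), turning it so its long side goes along world y.

>>> jog_arm(moves=[{"slide": [-6,27.7,0],"twist": 0.14},{"slide": [-6,27.7,0],"twist": 0.14},{"slide": [-6,27.7,0],"twist": 0.14},{"slide": [-6,27.7,0],"twist": 0.14},{"slide": [-6,27.7,0],"twist": 0.14},{"slide": [-6,27.7,0],"twist": 0.14},{"slide": [-6,27.7,0],"twist": 0.14},{"slide": [-6,27.7,0],"twist": 0.14}])

```text
clock: 14.2
position: [0.5208, -0.0791, 0.1983]
orientation: [[-0.854, 0.52, -0.002], [0.52, 0.854, -0.0], [0.001, -0.001, -1.0]]
force: [-0.6, 0.5, -1.5]
grip_width: 0.696
```

>>> jog_arm(moves=[{"slide": [-6,27.7,0],"twist": 0.14},{"slide": [-6,27.7,0],"twist": 0.14},{"slide": [-6,27.7,0],"twist": 0.14},{"slide": [-5,27.7,0],"twist": 0.133},{"slide": [0,0,-30],"twist": 0},{"slide": [0,0,-30],"twist": 0},{"slide": [0,0,-30],"twist": 0},{"slide": [0,0,-30],"twist": 0}])

```text
clock: 15.0
position: [0.4979, 0.0305, 0.0774]
orientation: [[-1.0, -0.001, -0.001], [-0.001, 1.0, -0.0], [0.001, -0.0, -1.0]]
force: [0.8, 0.3, -1.3]
grip_width: 0.701
```

>>> jog_arm(moves=[{"slide": [0,0,-15],"twist": 0},{"slide": [0,0,-10],"twist": 0},{"slide": [0,0,-6],"twist": 0},{"slide": [0,0,-3],"twist": 0},{"slide": [0,0,0],"twist": 0},{"slide": [0,0,0],"twist": 0}])

```text
clock: 15.6
position: [0.4993, 0.0305, 0.0459]
orientation: [[-1.0, -0.0, 0.001], [-0.0, 1.0, 0.0], [-0.001, 0.0, -1.0]]
force: [-0.0, -0.7, -1.4]
grip_width: 0.695
```

Run:
```python
from m import *
s=monitor.read_state();print(s['clock'],s['position'],s['orientation'],s['force'],s['joint_positions'],s['grip_width'])
```

```text
15.6 [0.49932445 0.03051446 0.04589405] [[-9.99999183e-01 -1.69433392e-04  1.26735685e-03]
 [-1.68982448e-04  9.99999922e-01  3.55913289e-04]
 [-1.26741706e-03  3.55698837e-04 -9.99999134e-01]] [-0.04692277 -0.73981768 -1.42581874] [-0.45637403  0.47469039  0.37867684  2.0855728  -0.29142106  0.62959668
  1.69236072] 0.6951495666884734
```

>>> jog_arm(moves=[{"slide": [0,0,-1],"twist": 0},{"slide": [0,0,-0.5],"twist": 0},{"slide": [0,0,0],"twist": 0},{"slide": [0,0,0],"twist": 0}])

```text
clock: 16.0
position: [0.4994, 0.0306, 0.0451]
orientation: [[-1.0, -0.0, 0.002], [-0.0, 1.0, 0.001], [-0.002, 0.001, -1.0]]
force: [-3.4, 0.2, 11.5]
grip_width: 0.701
```

>>> jog_arm(moves=[{"slide": [0,0,0],"twist": 0},{"slide": [0,0,0],"twist": 0},{"slide": [0,0,0],"twist": 0},{"slide": [0,0,0],"twist": 0},{"slide": [0,0,0],"twist": 0}], claw=1)

```text
clock: 16.5
position: [0.4987, 0.0304, 0.0437]
orientation: [[-1.0, -0.0, -0.0], [-0.0, 1.0, -0.0], [0.0, -0.0, -1.0]]
force: [-0.9, -0.3, 0.0]
grip_width: 1.001
```

>>> jog_arm(moves=[{"slide": [0,0,30],"twist": 0},{"slide": [0,10,45],"twist": 0},{"slide": [0,30,45],"twist": 0},{"slide": [0,40,25],"twist": 0},{"slide": [0,45,0],"twist": 0},{"slide": [0,45,0],"twist": 0},{"slide": [0,0,0],"twist": 0},{"slide": [0,0,0],"twist": 0}])

```text
clock: 17.3
position: [0.4983, 0.1991, 0.185]
orientation: [[-1.0, -0.003, -0.001], [-0.003, 1.0, -0.001], [0.001, -0.001, -1.0]]
force: [0.2, -1.0, -0.1]
grip_width: 1.003
```

Run:
```python
from m import *
s=monitor.read_state();print(s['clock'],s['position'],s['force'],s['joint_positions'])
c=cam('wrist'); P=pts(c)
cv2.imwrite('pics/w4.png',cv2.resize(np.clip(c['color']*1.5,0,255).astype(np.uint8),(800,600)))
```

```text
17.3 [0.49833014 0.19911992 0.18502183] [ 0.17557755 -1.04692755 -0.05135468] [-0.80225598  0.31976697  0.41436231  1.88733436 -0.15405148  0.96628447
  1.25513088]
```

View pics/w4.png

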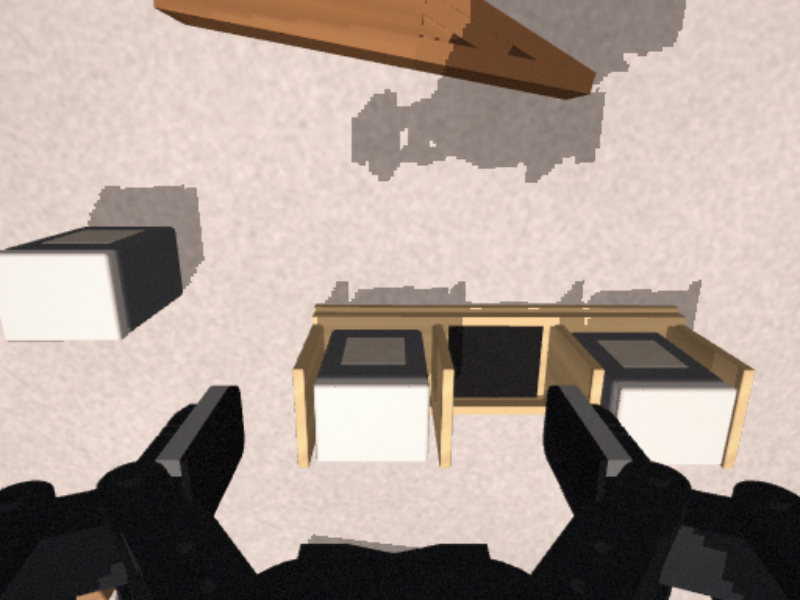

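The canister stands upright at (60,290), and the empty bay with its black liner is at (495,360). I'll measure both.

Run:
```python
from m import *
c=load('wrist'); P=pts(c); S=.64
def R(n,b,zr,**k): return rect(c,P,[int(i*S) for i in b],zr,name=n,**k)
R('liner',(440,318,560,402),(.002,.016),vr=(0,90))
R('wall1',(285,310,322,470),(.079,.088)); R('wall2',(428,310,460,470),(.079,.088)); R('wall3',(560,310,606,400),(.079,.088)); R('wall4',(690,310,760,470),(.079,.088))
R('stock1',(310,378,432,465),(.086,.1),vr=(120,255),sat=60);R('stock2',(608,378,735,465),(.086,.1),vr=(120,255),sat=60)
t=cam('top'); P=pts(t)
rect(t,P,[225,165,265,215],(.075,.095),name='canister',vr=(100,255),sat=80)
```

```text
liner 2814 c [568.  269.9] size [53.9 71.2] ang 0.2 z 9.6
wall1 542 c [565.2 150.8] size [ 7.1 61.9] ang 90.0 z 84.5
wall2 510 c [565.  227.7] size [ 6.6 61.8] ang 90.0 z 84.4
wall3 213 c [543.9 304.7] size [ 8.2 19.7] ang 90.0 z 84.1
wall4 709 c [565.9 379. ] size [60.6 32.8] ang 19.4 z 84.2
stock1 3539 c [565.6 188.3] size [44.3 59.5] ang 0.2 z 90.6
stock2 3056 c [566.6 345.3] size [43.4 59.2] ang 0.2 z 90.5
canister 319 c [499.2  30.5] size [43.6 55.4] ang 0.4 z 83.8
```

>>> jog_arm(moves=[{"slide": [0,-21,0],"twist": -0.149},{"slide": [0,-21,0],"twist": -0.149},{"slide": [0,-21,0],"twist": -0.149},{"slide": [0,-21,0],"twist": -0.149},{"slide": [0,-21,0],"twist": -0.149},{"slide": [0,-21,0],"twist": -0.149},{"slide": [0,-21,0],"twist": -0.149},{"slide": [0,-21,0],"twist": -0.149}])

```text
clock: 18.2
position: [0.4984, 0.0275, 0.1855]
orientation: [[-0.361, 0.932, 0.0], [0.932, 0.361, 0.0], [0.0, 0.0, -1.0]]
force: [0.1, 1.6, 0.2]
grip_width: 0.999
```

>>> jog_arm(moves=[{"slide": [1,0,0],"twist": -0.126},{"slide": [0,0,0],"twist": -0.126},{"slide": [0,0,0],"twist": -0.127},{"slide": [0,0,0],"twist": 0},{"slide": [0,0,0],"twist": 0}])

```text
clock: 18.7
position: [0.4996, 0.0291, 0.1854]
orientation: [[-0.002, 1.0, -0.0], [1.0, 0.002, -0.0], [-0.0, -0.0, -1.0]]
force: [-0.2, -0.1, 0.5]
grip_width: 1.0
```

Run:
```python
from m import *
s=monitor.read_state();print(s['clock'],s['position'],s['orientation'],s['joint_positions'])
```

```text
18.7 [0.49957676 0.02914681 0.1853987 ] [[-1.81870455e-03  9.99998344e-01 -7.23170419e-05]
 [ 9.99998336e-01  1.81869434e-03 -1.41053331e-04]
 [-1.40921575e-04 -7.25734559e-05 -9.99999987e-01]] [-0.81767283  0.31020858  0.81871807  1.98684637 -0.27592232  0.95749926
  0.14000052]
```

>>> jog_arm(moves=[{"slide": [0,1,-25],"twist": 0},{"slide": [0,0,-25],"twist": 0},{"slide": [0,0,-25],"twist": 0},{"slide": [0,0,-25],"twist": 0},{"slide": [0,0,-25],"twist": 0},{"slide": [0,0,-14],"twist": 0},{"slide": [0,0,0],"twist": 0},{"slide": [0,0,0],"twist": 0}])

```text
clock: 19.5
position: [0.5001, 0.0307, 0.0469]
orientation: [[-0.0, 1.0, 0.0], [1.0, 0.0, -0.0], [-0.0, 0.0, -1.0]]
force: [-0.2, -0.6, 0.2]
grip_width: 1.001
```

>>> jog_arm(moves=[{"slide": [0,0,0],"twist": 0},{"slide": [0,0,0],"twist": 0},{"slide": [0,0,0],"twist": 0},{"slide": [0,0,0],"twist": 0},{"slide": [0,0,0],"twist": 0},{"slide": [0,0,0],"twist": 0},{"slide": [0,0,0],"twist": 0}], claw=0, grip_force=35)

```text
clock: 20.2
position: [0.5002, 0.0315, 0.0472]
orientation: [[-0.0, 1.0, 0.001], [1.0, 0.0, 0.001], [0.001, 0.001, -1.0]]
force: [-0.3, 1.0, 6.4]
grip_width: 0.535
```

>>> jog_arm(moves=[{"slide": [0,0,10],"twist": 0},{"slide": [0,0,25],"twist": 0},{"slide": [0,0,30],"twist": 0},{"slide": [0,0,30],"twist": 0},{"slide": [0,0,30],"twist": 0},{"slide": [0,0,15],"twist": 0},{"slide": [0,0,0],"twist": 0}])

```text
clock: 20.9
position: [0.501, 0.0313, 0.1889]
orientation: [[-0.0, 1.0, 0.004], [1.0, 0.0, 0.002], [0.002, 0.004, -1.0]]
force: [0.8, 0.4, -2.0]
grip_width: 0.532
```

>>> jog_arm(moves=[{"slide": [10.8,33.6,0],"twist": 0},{"slide": [10.8,33.6,0],"twist": 0},{"slide": [10.8,33.6,0],"twist": 0},{"slide": [10.8,33.6,0],"twist": 0},{"slide": [10.8,33.6,0],"twist": 0},{"slide": [11,33.6,0],"twist": 0},{"slide": [0,34,0],"twist": 0},{"slide": [0,0,0],"twist": 0}])

```text
clock: 21.7
position: [0.5631, 0.273, 0.1842]
orientation: [[-0.007, 1.0, -0.002], [1.0, 0.007, 0.001], [0.001, -0.002, -1.0]]
force: [-0.7, -0.7, -1.7]
grip_width: 0.535
```

>>> jog_arm(moves=[{"slide": [0,0,-15],"twist": 0},{"slide": [0,0,-15],"twist": 0},{"slide": [0,0,0],"twist": 0},{"slide": [0,0,0],"twist": 0}])

```text
clock: 22.1
position: [0.5645, 0.2654, 0.1556]
orientation: [[0.002, 1.0, -0.001], [1.0, -0.002, -0.001], [-0.001, -0.001, -1.0]]
force: [0.2, 0.3, -1.3]
grip_width: 0.535
```

Run:
```python
from m import *
s=monitor.read_state();print(s['clock'],s['position'],s['orientation'],s['force'],s['joint_positions'],s['grip_width'])
c=cam('side'); cv2.imwrite('pics/s4.png',cv2.resize(np.clip(c['color'][60:220,160:340]*1.5,0,255).astype(np.uint8),(675,600),interpolation=cv2.INTER_CUBIC))
```

```text
22.1 [0.56450441 0.26544005 0.15555731] [[ 0.00172163  0.99999767 -0.00130596]
 [ 0.9999979  -0.00172308 -0.00111349]
 [-0.00111574 -0.00130404 -0.99999853]] [ 0.16047075  0.29619217 -1.33314256] [-1.01091711  0.56384023  0.71593481  1.7151503  -0.42229697  1.02468194
 -0.14877296] 0.535006387925083
```

View pics/s4.png

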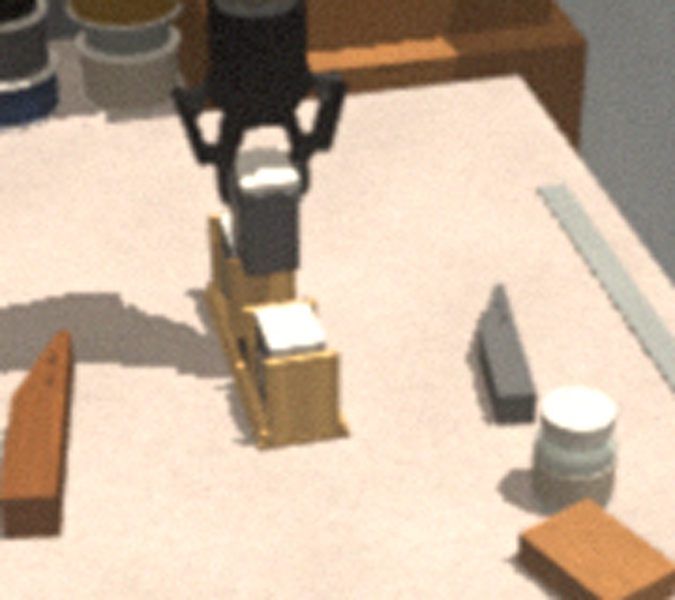

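The canister hangs upright over the empty bay at (265,230). Shift (+1.5,+1.5) and descend 98 mm to just above the liner.

>>> jog_arm(moves=[{"slide": [1.5,1.5,-10],"twist": 0},{"slide": [0,0,-15],"twist": 0},{"slide": [0,0,-15],"twist": 0},{"slide": [0,0,-15],"twist": 0},{"slide": [0,0,-15],"twist": 0},{"slide": [0,0,-15],"twist": 0},{"slide": [0,0,-8],"twist": 0},{"slide": [0,0,0],"twist": 0}])

```text
clock: 22.95
position: [0.5656, 0.2679, 0.0618]
orientation: [[0.0, 1.0, -0.002], [1.0, -0.0, -0.001], [-0.001, -0.002, -1.0]]
force: [0.0, 0.3, -1.5]
grip_width: 0.533
```

>>> jog_arm(moves=[{"slide": [0,0,-3],"twist": 0},{"slide": [0,0,-2],"twist": 0},{"slide": [0,0,0],"twist": 0},{"slide": [0,0,0],"twist": 0}])

```text
clock: 23.35
position: [0.5665, 0.2685, 0.0588]
orientation: [[-0.0, 1.0, 0.001], [1.0, 0.0, 0.0], [0.0, 0.001, -1.0]]
force: [-0.1, -0.7, -1.7]
grip_width: 0.534
```

>>> jog_arm(moves=[{"slide": [0,-1.5,-1],"twist": 0},{"slide": [0,0,-1],"twist": 0},{"slide": [0,0,-0.5],"twist": 0},{"slide": [0,0,0],"twist": 0},{"slide": [0,0,0],"twist": 0}])

```text
clock: 23.85
position: [0.5664, 0.2666, 0.0563]
orientation: [[0.0, 1.0, 0.0], [1.0, -0.0, 0.0], [0.0, 0.0, -1.0]]
force: [-1.6, -1.6, 4.7]
grip_width: 0.536
```

Contact at the predicted height (56 mm). Release and lift.

>>> jog_arm(moves=[{"slide": [0,0,0],"twist": 0},{"slide": [0,0,0],"twist": 0},{"slide": [0,0,0],"twist": 0},{"slide": [0,0,0],"twist": 0},{"slide": [0,0,0],"twist": 0},{"slide": [0,0,0],"twist": 0}], claw=1)

```text
clock: 24.45
position: [0.5663, 0.2668, 0.0559]
orientation: [[-0.0, 1.0, 0.0], [1.0, 0.0, -0.0], [-0.0, 0.0, -1.0]]
force: [0.6, -0.2, -0.6]
grip_width: 1.0
```

>>> jog_arm(moves=[{"slide": [0,0,20],"twist": 0},{"slide": [0,0,40],"twist": 0},{"slide": [0,0,40],"twist": 0},{"slide": [-25,0,35],"twist": 0},{"slide": [-45,0,0],"twist": 0},{"slide": [-40,0,0],"twist": 0},{"slide": [0,0,0],"twist": 0},{"slide": [0,0,0],"twist": 0}])

```text
clock: 25.25
position: [0.4556, 0.2675, 0.1914]
orientation: [[-0.002, 1.0, 0.0], [1.0, 0.002, 0.002], [0.001, 0.0, -1.0]]
force: [0.2, 0.3, -0.7]
grip_width: 0.999
```

Run:
```python
from m import *
s=monitor.read_state();print(s['clock'],s['position'],s['force'])
t=cam('top'); P=pts(t)
rect(t,P,[300,150,335,176],(.04,.054),vr=(80,255),name='rail')
for n,b in (('stockL',(112,160,144,192)),('can',(144,160,170,192)),('stockR',(170,160,205,192))): rect(t,P,b,(.08,.105),vr=(100,255),sat=60,name=n)
rect(t,P,[249,102,295,141],(.02,.04),name='tag');rect(t,P,[220,96,251,131],(.075,.1),name='jar')
a=np.clip(t['color'][130:230,100:360]*1.5,0,255).astype(np.uint8)
w=cam('side')['color'][60:280,150:390]; w=np.clip(w*1.5,0,255).astype(np.uint8)
cv2.imwrite('pics/end.png',np.vstack([cv2.resize(a,(640,246)),cv2.resize(w[:,:],(640,350))]))
```

```text
25.25 [0.45563884 0.26751294 0.19136345] [ 0.18926134  0.30799026 -0.731335  ]
rail 81 c [ 600.7 -208.7] size [54.4 14.4] ang 84.6 z 47.9
stockL 289 c [568.5 344.7] size [40.8 55.7] ang 0.3 z 90.0
can 297 c [565.8 265.3] size [40.6 55.5] ang 0.3 z 92.9
stockR 296 c [566.5 187.6] size [40.7 55.5] ang 0.3 z 89.6
tag 746 c [735.6 -70.6] size [ 71.  100.2] ang 21.2 z 29.7
jar 293 c [751.2  28. ] size [56.1 52.8] ang 0.4 z 84.5
```

The numbers check out, so I'm handing it in.

```bash
python3 -c "
from station import workorder; print(workorder.close_job())"
```

```text
the job is handed in; nothing more can be done
None
```

I handed the job in at about 25 s of the 72 s. The wedge holds the latch open and the canister stands in the empty bay; the hand-in gives no verdict.

**What I did**
- I gripped the small brown wedge near its rear and pushed it along the fence until its full width was past the roller. Close up, the keeper measured about 17.6 mm open with the tongue clear of the lid.
- I lifted the canister out upright by its x faces and stood it on open counter at (499, 30) mm. I let it go, gripped it again by its y faces, and set it down on the liner.

**Last checks (top camera)**
- **Canister:** its lid is at (565.8, 265.3) mm, against a bay centre measured at about (566, 266.5). The lid top is at 92.9 mm; 93 means it is fully down on the liner.
- **Latch:** the keeper rail was where it had been when the canister was lifted out, so it is still propped open.
- **Other objects:** the jar and card box read the same as at the start, and the stock canisters within 2 mm.
- **Robot:** it was about 110 mm back from the bay and raised, with no contact force beyond sensor noise.

**Failed or disagreed**
- At the end of the push the wrist force rose to 19 N in x and stayed there after I opened the fingers. The moments pointed to the outer knuckle against the stand's cheek, and it cleared when I backed off.
- The wrist camera put the liner's centre about 3 mm from the wall-based centre. I used the walls, and both are within the 12 mm tolerance.
- I could not view the final picture because the viewer's 12-picture limit was reached, so the end state is checked by measurement only.

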